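Tip a lapping disc out of its well and rack it

TASK

Take the steel lapping disc out of its round well and stand it on edge in the empty slot of the wooden rack, lowering it in rather than dropping it. It lies flush, so tip it first: the well is hollow under one half of the disc, hidden from view and at any angle, so feel with gentle pushes near its edge for the side that gives, press that side down until the disc tips and stays leaning with its other edge raised, then let go and grip it by the raised edge. Do not let the disc fall on the board and leave the ring box, spool and wax block where they are.

Things in the scene. Friction and masses are not known exactly. Their poses are not given: they have to be found in the camera images.
- disc_center (a point): Centre of the loose steel disc: 80 mm diameter, 10 mm thick, about 0.25 kg, both faces alike. Its z is the disc's axis, up at the start, when it lies flat in the well, top flush with the rim. Tipped, it leans on a ramp, its plane 70 degrees from level, centre 46 mm above the board and 12 mm from the well's axis towards the hollow; about 34 mm of its face stands free on the other side.
- well_mouth (a point): Centre of the mouth of the fixed aluminium well, level with the rim, 60 mm above the board. The round pocket is 88 mm wide (4 mm of play round the disc), 10 mm deep to a level shelf under a little over half of the disc; the shelf ends in a straight edge 5 mm past the centre, beyond which the well is hollow, about 40 mm deep. Its orientation tells nothing of where the hollow lies: any direction.
- well_foot: Fixed round steel foot flange of the well, 116 mm diameter, 4 mm thick, origin at the centre of its underside on the board. The well on it is 108 mm in outer diameter.
- rack: Fixed wooden rack, 76 mm (its x) by 88 mm (its y), 41 mm high, origin at the centre of its underside. Two parallel upright slots along its y, 17 mm wide, 44 mm apart, open above; the slot at +x holds a smaller steel disc (60 mm, fixed, its top 66 mm above the board), the slot at -x is empty.
- slot (a point): Middle of the floor of the empty slot, 6 mm above the board; x is across the slot (17 mm wide), y along it, z up. The slot walls rise 35 mm above this floor; low end stops (19 mm high, 76 mm apart) keep a disc from rolling.
- ring_box: Bystander: red ring box, 61x52x41 mm, loose, origin at the centre of its underside.
- solder_spool: Bystander: small spool of solder wire, 46 mm across, 32 mm high, loose, origin at the centre of its underside.
- wax_block: Bystander: blue wax block, 38x52x26 mm, loose, origin at the centre of its underside.
- disc: The same disc, origin at the centre of its underside. Pressed 27 mm from its centre over the hollow it gives at a few newtons, best over the middle of the hollow, little or not within about 30 degrees of the shelf's edge; elsewhere it is firm. Followed about 33 mm down it falls over onto the ramp and stays, the opposite edge raised; let go sooner it may fall back flat or stay part-tipped.
Things that resemble listed ones, but are neither listed nor needed, are in the scene too. Leave any purple look-alike of the disc alone.

How it is judged:
By the outcome, as a careful person would: the job done as asked, in the order asked, and still so for the second after the job is handed in, with the robot touching nothing.
It also fails if it takes over 72 s, if anything falls off the work surface, if the arm or the gripper's body presses on something with over 40 N, if the wrist force passes 120 N, or if a joint passes its speed limit or range.

ROBOT

A 6-joint arm with a two-finger parallel gripper is mounted at the origin on a cart in front of the work surface, level with it; the furniture and walls round the work are solid. World frame = base frame: x ahead of the robot, y to its left, z up, the work surface at z = 0. Lengths are in mm, angles in rad, forces in N, time in s.
With the tool pointing down it reaches from about 275 to 1000 mm from the base axis. Payload 8.4 kg.
Tool frame: the origin (TCP) lies at the very end of the fingers, on their centre line; the grasp point (between the pads) lies 19 mm behind it; z points along the fingers, y is the direction in which the jaws open and shut (so a half turn about z gives the same grasp; the last joint's range is limited). The gripper opens to 85 mm and grips with 20 to 120 N. Pads are 22 mm wide; open, the fingers measure 114 mm over their backs; the gripper's body (76 mm by 85 mm) begins 54 mm behind the grasp point. The pads swing forward as they close: fully open they stand 13 mm farther back than shut.
Start: joints at [-1.303, 0.353, 1.633, -0, 1.155, -0.002], TCP at [166.585, -602.393, 231.281] pointing down, gripper open.
Joint ranges: [-2.63, 2.63], [-0.92, 2.1], [0.06, 2.66], [-1.3, 4.44], [0, 2.69], [-3.02, 3.02]. Speed limits (rad/s): [2.22, 2.22, 2.79, 3.14, 3.14, 3.14].

INTERFACE

Orientations are given as [roll, pitch, yaw] about the fixed x, y, z axes, in that order (R = Rz(yaw) Ry(pitch) Rx(roll)).
In Python, from rig import r gives the robot as it stands.
- The arm moves only by the tool jog_arm, never from a script. Its argument "moves" is a list of rows, each an object with "grip": the gripper command: -1 is fully open, 1 is shut, values between are in proportion; "translation": the shift along the tool's x, y, z in m, a list of three; "twist": the turn, a rotation vector about the tool's x, y, z in rad, a list of three. In form: [{"grip": grip, "translation": [dx, dy, dz], "twist": [ax, ay, az]}, ...]. A call has 1 to 10 rows; each row shifts and turns the commanded pose from where the row before left it, along the tool's axes as they then stand; what a row does not reach is not made up. A row lasts 1/12 s, in which the tool goes at most 41.7 mm and 7.16 degrees, less where a joint would pass 70% of its speed; a pose out of reach is approached as far as the arm can. A call with a gripper value outside its range is refused whole. The fingers move at their own pace and stop on an object; "squeeze" is the grip in N (left out, the last holds). Time passes only in rows, so rows that do not move let the fingers close. It gives the time, the measured TCP pose, the force and the opening at its end, in the units of the state.
- r.sense(): the state, without advancing time (a new reading comes with each control period).
- r.grab_frame(name): name is "side" or "top"; returns (picture, depth): 420x560x3 uint8, red, green, blue; 420x560 float32, mm along the optical axis (not along the pixel's ray), 0 where there is no reading.
- r.calibration(name): a dict with "fx", "fy", "cx", "cy" (pixels), "R" (3x3) and "t" (3): a world point X has camera coordinates R X + t. Camera axes: x right, y down, z forward; pixel columns grow to the right and rows downward; lengths in mm; the calibration is good to about 2 mm. A picture is of the moment at which its call begins. calibration takes no time and is no camera call.
- r.sign_off(): hands the job in, once; it reports no verdict.
The state is a dict: "clock": time; "qpos": joint angles; "qvel": joint speeds; "joint_efforts": joint torques, N m; "eef_pos": TCP position; "tcp_rot": TCP orientation; "contact_force": force on the tool from outside, world axes, zero at the start; "wrist_torque": the same for the moment, N m; "opening": opening from 0.0 (shut) to 1.0 (fully open).
Only numpy, scipy, OpenCV 4.12 (cv2) and the standard library are available. Lean on these libraries where they do the work, as an engineer would, in place of code of your own. Each camera call takes 0.05 s, during which the arm holds its last target.

## Working session

There is one attempt and no reset: what is moved stays moved. The work goes in short steps, Python scripts to look and compute and a tool call to move; the robot and the scene stay as the last step left them, time stands still between calls to the robot, and variables do not carry over. Pictures are saved under pics/ and viewed, and the job is handed in when it is done.

Besides the shell and the picture viewer there is one more tool, called after ">>>" in YAML: its name, and indented under it one key for each argument. jog_arm: Moves the arm, as the interface text tells. Its arguments: {"type":"object","properties":{"moves":{"type":"array"},"squeeze":{"type":"number"}},"required":["moves"]}

```bash
mkdir -p pics; ls; cat > h.py <<'E'
import numpy as np, cv2
from rig import r
def snap(name,fn):
    im,d=r.grab_frame(name)
    cv2.imwrite(f'pics/{fn}.png',im[:,:,::-1]); np.save(f'pics/{fn}.npy',d); return im,d
def world(name,d):
    c=r.calibration(name); h,w=d.shape
    u,v=np.meshgrid(np.arange(w),np.arange(h))
    P=np.stack([(u-c['cx'])/c['fx']*d,(v-c['cy'])/c['fy']*d,d],-1)
    return (P-np.array(c['t']))@np.array(c['R'])
def proj(name,X):
    c=r.calibration(name); p=np.array(c['R'])@np.array(X)+np.array(c['t'])
    return p[0]/p[2]*c['fx']+c['cx'],p[1]/p[2]*c['fy']+c['cy']
E
python3 - <<'E'
from h import *
print(r.sense())
for n in('top','side'):
    snap(n,n+'0'); print(r.calibration(n))
E
```

```text
pics
{'clock': 0.0, 'qpos': array([-1.30341110e+00,  3.53684438e-01,  1.63411794e+00, -1.53059565e-06,
        1.15521706e+00, -2.45850436e-03]), 'qvel': array([ 0.00067806, -0.0001807 , -0.00163194, -0.00085648, -0.00119518,
        0.00049736]), 'joint_efforts': array([-9.43788000e-04, -6.05254769e+01, -3.42060077e+01, -6.49008211e-05,
        9.29686474e-03,  7.47229265e-07]), 'eef_pos': array([ 166.4518962 , -601.93491233,  230.5459516 ]), 'tcp_rot': array([-3.14016587e+00, -2.10832878e-06,  2.69844348e-01]), 'contact_force': array([-1.13309647, -0.05538456,  0.17214138]), 'wrist_torque': array([-0.04899036, -0.02047485,  0.00472137]), 'opening': 1.0013063199342414}
{'fx': 534.6730571799304, 'fy': 534.6730571799304, 'cx': 277.69038515343385, 'cy': 209.52152485669933, 'R': array([[ 0.15550225, -0.9878297 ,  0.00339547],
       [-0.96307069, -0.15236777, -0.22198855],
       [ 0.21980425,  0.03124964, -0.97504336]]), 't': array([-275.77133538,  475.61905651, 1012.76745717])}
{'fx': 515.7877155377939, 'fy': 515.7877155377939, 'cx': 281.1952348136212, 'cy': 209.72142825869855, 'R': array([[ 9.97217510e-01, -7.45441580e-02,  6.37361506e-04],
       [-3.91820790e-02, -5.31395119e-01, -8.46217462e-01],
       [ 6.34192590e-02,  8.43837897e-01, -5.32837312e-01]]), 't': array([-517.67666518,  -16.95784052, 1193.30381504])}
```

View pics/top0.png

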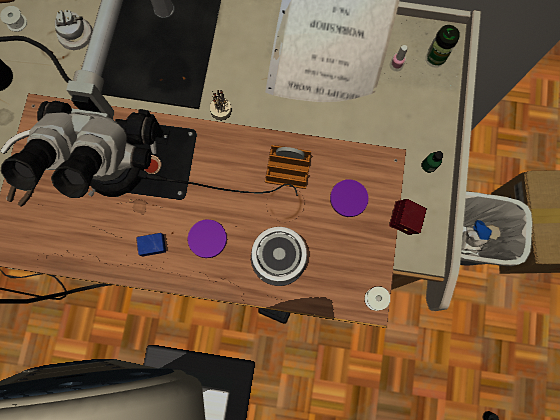

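View pics/side0.png

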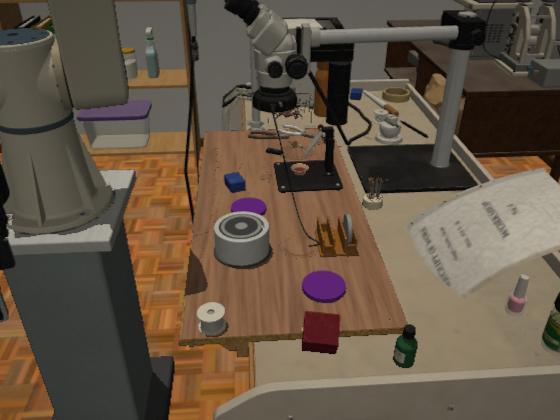

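The steel disc lies in the well at top (279,253). The purple look-alikes are at (207,238) and (349,197) and get left alone. The rack is at (288,166), the wax block at (151,244), the ring box at (408,216) and the spool at (378,298). I'll enlarge the well and rack, then measure.

```bash
python3 - <<'E'
from h import *
for n in('top','side'):
    im=cv2.imread(f'pics/{n}0.png'); d=np.load(f'pics/{n}0.npy'); W=world(n,d)
    np.save(f'pics/{n}0W.npy',W)
    if n=='top':
        c=cv2.resize(im[130:300,210:380],(595,595),interpolation=cv2.INTER_CUBIC)
    else: c=cv2.resize(im[190:310,190:370],(780,520),interpolation=cv2.INTER_CUBIC)
    cv2.imwrite(f'pics/{n}0c.png',c)
    # points rim height
    for lab,(lo,hi) in {'rim':(54,68),'rack':(34,48)}.items():
        m=(W[...,2]>lo)&(W[...,2]<hi)&(W[...,0]>250)&(W[...,0]<760)&(np.abs(W[...,1])<450)&(d>0)
        nl,l,st,ce=cv2.connectedComponentsWithStats(m.astype(np.uint8))
        for i in range(1,nl):
            if st[i,4]>60: 
                p=W[l==i]; print(n,lab,ce[i].round(),st[i,4],p.min(0).round(1),p.max(0).round(1),p.mean(0).round(1))
W=np.load('pics/top0W.npy')
for u,v in [(279,253),(260,253),(279,275),(207,238),(349,197),(288,166),(288,175),(151,244),(408,216),(378,298),(290,150),(230,200)]: print(u,v,W[v,u].round(1))
E
```

```text
top rim [290. 150.] 115 [ 633.3 -229.2   54.1] [ 643.3 -179.2   67.7] [ 637.2 -203.3   61.5]
top rim [279. 254.] 819 [ 371.7 -267.    54.1] [ 479.5 -160.2   64.9] [ 424.8 -213.7   59.8]
top rim [279. 254.] 1298 [ 385.6 -253.6   54.2] [ 465.1 -174.6   66. ] [ 424.7 -213.9   60.1]
top rack [291. 156.] 202 [ 624.7 -244.9   34.1] [ 651.1 -162.2   47.9] [ 632.4 -208.4   40.2]
top rack [287. 169.] 112 [ 601.1 -245.    34. ] [ 607.4 -161.4   47.9] [ 604.  -202.8   39.8]
top rack [286. 178.] 107 [ 580.3 -244.4   34.7] [ 586.5 -162.4   47.5] [ 582.9 -203.5   40.4]
top rack [401. 215.] 101 [ 523.5 -449.8   34. ] [ 579.2 -437.9   47.7] [ 544.3 -445.9   40.6]
side rim [339. 102.] 67 [705.3 430.9  54.1] [755.9 449.1  67.8] [729.5 440.8  60.6]
side rim [241. 227.] 1423 [ 371.6 -272.1   54. ] [ 477.6 -160.8   63.2] [ 424.4 -221.2   59.4]
side rim [348. 220.] 73 [ 632.6 -232.4   54.3] [ 641.4 -188.1   67.7] [ 636.5 -214.3   61.1]
side rack [339. 108.] 61 [709.3 435.6  34. ] [757.5 449.2  47.9] [732.  441.9  40.3]
side rack [321. 229.] 64 [ 580.7 -247.9   34.4] [ 585.2 -159.6   42.5] [ 582.6 -208.7   39.3]
side rack [331. 229.] 64 [ 601.3 -248.6   34.1] [ 606.3 -164.8   42.5] [ 603.4 -210.2   39.5]
side rack [342. 228.] 69 [ 624.8 -248.3   34.1] [ 629.9 -162.8   43.6] [ 626.4 -208.3   39. ]
side rack [350. 230.] 100 [ 632.9 -250.    34. ] [ 649.6 -175.3   48. ] [ 640.3 -220.6   40.4]
side rack [243. 246.] 324 [ 372.6 -271.5   34. ] [ 478.4 -221.2   47.9] [ 426.4 -258.3   40.9]
279 253 [ 426.  -214.5   60.4]
260 253 [ 420. -178.   62.]
279 275 [ 388.8 -220.6   11.2]
207 238 [440.2 -63.4  13.9]
349 197 [ 573.  -340.1    8.4]
288 166 [ 621.5 -203.6    3.6]
288 175 [ 601.2 -206.6    5.6]
151 244 [408.6  43.7  27.1]
408 216 [ 543.4 -459.3   41.4]
378 298 [ 372.8 -420.5   28.4]
290 150 [ 637.2 -203.9   62.4]
230 200 [ 5.295e+02 -9.420e+01  3.000e-01]
```

View pics/top0c.png

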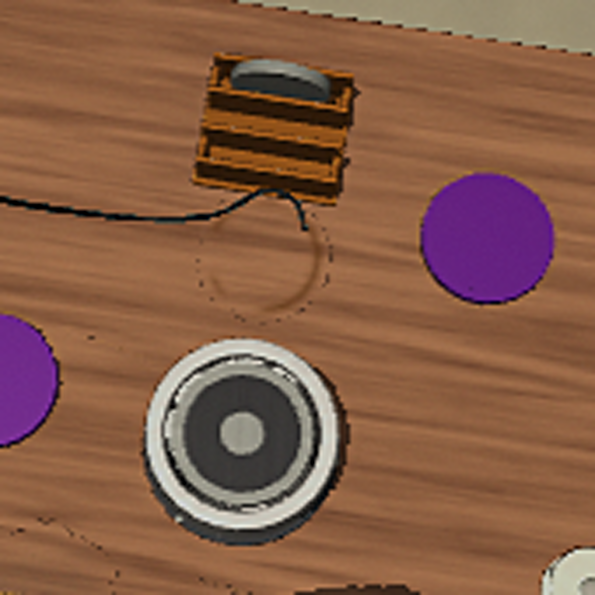

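View pics/side0c.png

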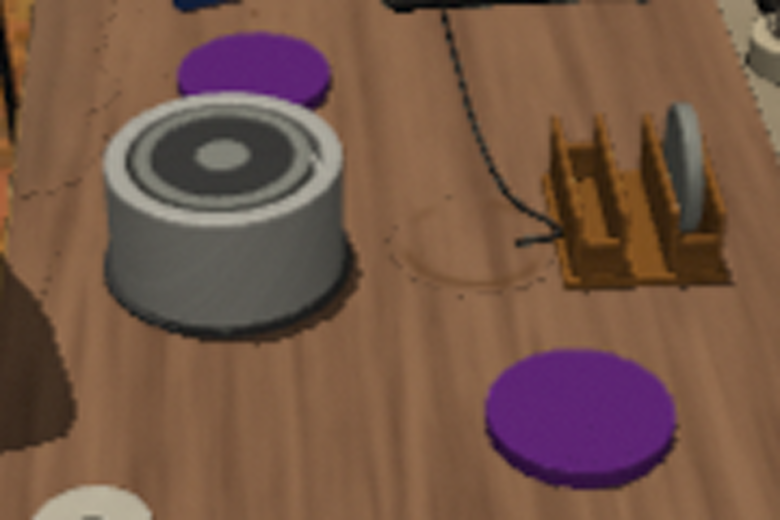

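```bash
cat >> h.py <<'E'
from scipy.spatial.transform import Rotation as Ro
from scipy.optimize import least_squares
def rot(): return Ro.from_euler('xyz',r.sense()['tcp_rot'])
def go(pos,R):
    """tool-frame shift + twist from measured pose to target"""
    s=r.sense(); R0=Ro.from_euler('xyz',s['tcp_rot'])
    d=R0.inv().apply(np.array(pos)-s['eef_pos'])
    tw=(R0.inv()*R).as_rotvec()
    print('at',s['eef_pos'].round(1),'rpy',s['tcp_rot'].round(3),'t',round(s['clock'],2),'F',s['contact_force'].round(1),'op',round(s['opening'],3),'q',s['qpos'].round(2))
    print('shift mm(tool)',d.round(1),'twist',tw.round(4)); return d,tw
E
python3 - <<'E'
from h import *
for n in('top','side'):
    W=np.load(f'pics/{n}0W.npy')
    m=(abs(W[...,2]-60)<3)&(np.hypot(W[...,0]-424.8,W[...,1]+214)<62)
    p=W[m]; rr=np.hypot(p[:,0]-424.8,p[:,1]+214)
    q=p[rr>46]
    s=least_squares(lambda x: np.maximum(0,np.hypot(*(q[:,:2]-x).T)-54)+np.maximum(0,44-np.hypot(*(q[:,:2]-x).T)),[424.8,-214])
    # hull circle
    (cx,cy),R=cv2.minEnclosingCircle(q[:,:2].astype(np.float32))
    print(n,'well',s.x,s.cost,'enc',cx,cy,R,'z',np.median(q[:,2]),'disc z',np.median(p[rr<38][:,2]), 'disc plane',np.linalg.lstsq(np.c_[p[rr<36][:,:2]-[425,-214],np.ones((rr<36).sum())],p[rr<36][:,2],rcond=None)[0])
    for lo,hi in((576,591),(596,612)):
        m=(W[...,2]>36)&(W[...,2]<46)&(W[...,0]>lo)&(W[...,0]<hi)&(W[...,1]>-255)&(W[...,1]<-155)
        p=W[m]; a=np.polyfit(p[:,1],p[:,0],1); print(n,'wall',lo,len(p),'slope',a[0],'x at -204',np.polyval(a,-204),p[:,1].min(),p[:,1].max(), np.median(p[:,2]))
    m=(W[...,2]>50)&(W[...,2]<75)&(W[...,0]>620)&(W[...,0]<660)&(W[...,1]>-255)&(W[...,1]<-155)
    p=W[m]; a=np.polyfit(p[:,1],p[:,0],1); print('small disc',a[0],p[:,:].mean(0),p[:,1].min(),p[:,1].max(),p[:,2].max())
E
```

```text
top well [ 425.22549073 -213.7159383 ] 3.294810730376357e-23 enc 425.30340576171875 -213.63137817382812 53.895572662353516 z 59.97764125414709 disc z 60.147527417649826 disc plane [ 1.56151852e-03 -1.09411408e-03  6.01242847e+01]
top wall 576 98 slope 0.011052468785202019 x at -204 583.0399159868433 -244.02718101805394 -162.37336942800576 40.68726980732148
top wall 596 93 slope 0.0045030172684176325 x at -204 604.1260934664394 -245.0160620268773 -161.4329011075823 40.75581212212654
small disc 0.006714297909251077 [ 636.76369309 -203.54246013   60.30285749] -229.5443432588955 -176.89661711601283 70.39454505882091
side well [ 424.65999177 -216.31681105] 9.50153155324613 enc 424.5957336425781 -216.62088012695312 55.97957992553711 z 59.616903383121276 disc z 59.94763414203189 disc plane [-3.75871204e-05  1.81931090e-03  6.00168424e+01]
side wall 576 59 slope 0.006918430355773411 x at -204 582.7271941092013 -247.906793623218 -159.56670120446347 39.79960569350555
side wall 596 58 slope 0.009102910370310968 x at -204 603.5893745961965 -248.64647276093842 -164.8087052271556 40.04127671099974
small disc -0.038789401065368066 [ 636.38486994 -215.12737419   59.2686499 ] -233.73621672974355 -180.29742933701584 67.74984760540177
```

```bash
python3 - <<'E'
from h import *
go([452,-214.5,80],Ro.from_euler('xyz',[np.pi,0,0]))
E
```

```text
at [ 166.5 -602.   230.6] rpy [-3.14  0.    0.27] t 0.1 F [-1.   0.6  0.5] op 1.003 q [-1.3   0.35  1.63 -0.    1.16 -0.  ]
shift mm(tool) [ 378.5 -297.2  151. ] twist [-1.200e-03  2.000e-04  2.698e-01]
```

>>> jog_arm:
  moves:
    - {"grip": 1,"translation": [0.02,-0.0157,0],"twist": [0,0,0]}
    - {"grip": 1,"translation": [0.025,-0.0196,0],"twist": [0,0,0]}
    - {"grip": 1,"translation": [0.025,-0.0196,0],"twist": [0,0,0]}
    - {"grip": 1,"translation": [0.025,-0.0196,0],"twist": [0,0,0]}
    - {"grip": 1,"translation": [0.025,-0.0196,0],"twist": [0,0,0]}
    - {"grip": 1,"translation": [0.025,-0.0196,0],"twist": [0,0,0]}
    - {"grip": 1,"translation": [0.025,-0.0196,0],"twist": [0,0,0]}
    - {"grip": 1,"translation": [0.025,-0.0196,0],"twist": [0,0,0]}
    - {"grip": 1,"translation": [0.025,-0.0196,0],"twist": [0,0,0]}
    - {"grip": 1,"translation": [0.025,-0.0196,0],"twist": [0,0,0]}
  squeeze: 30

```text
clock: 0.93
eef_pos: [352.0, -350.4, 231.1]
tcp_rot: [-3.141, 0.0, 0.27]
contact_force: [0.8, -0.8, -0.2]
opening: 0.002
```

>>> jog_arm:
  moves:
    - {"grip": 1,"translation": [0.025,-0.0196,0],"twist": [0,0,0]}
    - {"grip": 1,"translation": [0.025,-0.0196,0],"twist": [0,0,0]}
    - {"grip": 1,"translation": [0.025,-0.0196,0],"twist": [0,0,0]}
    - {"grip": 1,"translation": [0.025,-0.0196,0],"twist": [0,0,0]}
    - {"grip": 1,"translation": [0.025,-0.0196,0],"twist": [0,0,0]}
    - {"grip": 1,"translation": [0.0,0,0.02],"twist": [0,0,0.1]}
    - {"grip": 1,"translation": [0,0,0.02],"twist": [0,0,0.1]}
    - {"grip": 1,"translation": [0,0,0.02],"twist": [0,0,0.07]}
    - {"grip": 1,"translation": [0,0,0.02],"twist": [0,0,0]}
    - {"grip": 1,"translation": [0,0,0],"twist": [0,0,0]}

```text
clock: 1.77
eef_pos: [443.6, -222.8, 147.9]
tcp_rot: [-3.139, 0.005, 0.0]
contact_force: [-0.1, 0.7, -0.6]
opening: 0.001
```

```bash
python3 - <<'E'
from h import *
go([452,-214.5,72],Ro.from_euler('xyz',[np.pi,0,0]))
E
```

```text
at [ 443.6 -222.8  147.9] rpy [-3.139  0.005  0.   ] t 1.77 F [-0.1  0.7 -0.6] op 0.001 q [-0.47  0.26  1.98  0.    0.91  1.1 ]
shift mm(tool) [ 8.8 -8.1 75.9] twist [-0.0027  0.0054  0.    ]
```

>>> jog_arm:
  moves:
    - {"grip": 1,"translation": [0.0085,-0.0083,0.03],"twist": [0,0,0]}
    - {"grip": 1,"translation": [0,0,0.03],"twist": [0,0,0]}
    - {"grip": 1,"translation": [0,0,0.015],"twist": [0,0,0]}
    - {"grip": 1,"translation": [0,0,0.007],"twist": [0,0,0]}
    - {"grip": 1,"translation": [0,0,0],"twist": [0,0,0]}

```text
clock: 2.18
eef_pos: [453.8, -215.6, 68.6]
tcp_rot: [-3.141, 0.002, 0.0]
contact_force: [0.3, -1.0, 0.3]
opening: -0.004
```

>>> jog_arm:
  moves:
    - {"grip": 1,"translation": [0,0,0.002],"twist": [0,0,0]}
    - {"grip": 1,"translation": [0,0,0.002],"twist": [0,0,0]}

```text
clock: 2.35
eef_pos: [455.4, -216.4, 66.6]
tcp_rot: [3.141, -0.002, -0.0]
contact_force: [0.1, 0.0, 0.0]
opening: -0.004
```

>>> jog_arm:
  moves:
    - {"grip": 1,"translation": [0,0,0.001],"twist": [0,0,0]}
    - {"grip": 1,"translation": [0,0,0.001],"twist": [0,0,0]}

```text
clock: 2.52
eef_pos: [454.9, -216.2, 64.1]
tcp_rot: [3.141, -0.001, -0.0]
contact_force: [0.5, -0.5, -0.4]
opening: 0.003
```

>>> jog_arm:
  moves:
    - {"grip": 1,"translation": [-0.003,-0.0015,0],"twist": [0,0,0]}
    - {"grip": 1,"translation": [0,0,0.002],"twist": [0,0,0]}
    - {"grip": 1,"translation": [0,0,0.001],"twist": [0,0,0]}

```text
clock: 2.77
eef_pos: [451.2, -214.3, 60.3]
tcp_rot: [3.142, -0.0, -0.0]
contact_force: [-0.3, -0.5, -1.1]
opening: 0.001
```

>>> jog_arm:
  moves:
    - {"grip": 1,"translation": [0,0,0.001],"twist": [0,0,0]}
    - {"grip": 1,"translation": [0,0,0.001],"twist": [0,0,0]}

```text
clock: 2.93
eef_pos: [451.3, -214.4, 59.8]
tcp_rot: [-3.141, 0.0, -0.0]
contact_force: [-10.8, 3.9, 44.2]
opening: -0.003
```

>>> jog_arm:
  moves:
    - {"grip": 1,"translation": [0,0,0.001],"twist": [0,0,0]}
    - {"grip": 1,"translation": [0,0,0],"twist": [0,0,0]}

```text
clock: 3.1
eef_pos: [451.3, -214.4, 59.9]
tcp_rot: [-3.142, 0.0, -0.0]
contact_force: [-12.2, 5.0, 42.2]
opening: -0.001
```

Firm at 0° (+x) and stiff, so I'll use finer steps from here. Opposite side next.

>>> jog_arm:
  moves:
    - {"grip": 1,"translation": [0,0,-0.005],"twist": [0,0,0]}
    - {"grip": 1,"translation": [-0.01,0,-0.003],"twist": [0,0,0]}
    - {"grip": 1,"translation": [-0.018,0,0],"twist": [0,0,0]}
    - {"grip": 1,"translation": [-0.016,0,0],"twist": [0,0,0]}
    - {"grip": 1,"translation": [-0.01,0,0],"twist": [0,0,0]}
    - {"grip": 1,"translation": [0,0,0.0],"twist": [0,0,0]}
    - {"grip": 1,"translation": [0,0,0.004],"twist": [0,0,0]}
    - {"grip": 1,"translation": [0,0,0],"twist": [0,0,0]}

```text
clock: 3.77
eef_pos: [398.0, -214.6, 60.9]
tcp_rot: [3.141, -0.001, -0.0]
contact_force: [0.7, 0.0, 0.4]
opening: 0.0
```

>>> jog_arm:
  moves:
    - {"grip": 1,"translation": [0,0,0.0008],"twist": [0,0,0]}
    - {"grip": 1,"translation": [0,0,0.0005],"twist": [0,0,0]}
    - {"grip": 1,"translation": [0,0,0],"twist": [0,0,0]}

```text
clock: 4.02
eef_pos: [398.0, -214.5, 59.9]
tcp_rot: [3.141, -0.0, 0.0]
contact_force: [0.8, 0.7, 0.1]
opening: -0.002
```

>>> jog_arm:
  moves:
    - {"grip": 1,"translation": [0,0,0.0005],"twist": [0,0,0]}
    - {"grip": 1,"translation": [0,0,0],"twist": [0,0,0]}

```text
clock: 4.18
eef_pos: [397.7, -214.5, 59.5]
tcp_rot: [3.141, -0.0, -0.0]
contact_force: [-0.4, -0.7, 1.5]
opening: -0.0
```

>>> jog_arm:
  moves:
    - {"grip": 1,"translation": [0,0,0.0005],"twist": [0,0,0]}
    - {"grip": 1,"translation": [0,0,0],"twist": [0,0,0]}

```text
clock: 4.35
eef_pos: [397.5, -214.5, 59.0]
tcp_rot: [3.141, -0.0, -0.0]
contact_force: [-0.8, -1.5, 1.9]
opening: -0.003
```

>>> jog_arm:
  moves:
    - {"grip": 1,"translation": [0,0,0.0005],"twist": [0,0,0]}
    - {"grip": 1,"translation": [0,0,0],"twist": [0,0,0]}

```text
clock: 4.52
eef_pos: [397.3, -214.5, 58.5]
tcp_rot: [3.141, 0.0, -0.0]
contact_force: [-1.7, -2.0, 2.9]
opening: 0.001
```

>>> jog_arm:
  moves:
    - {"grip": 1,"translation": [0,0,0.0005],"twist": [0,0,0]}
    - {"grip": 1,"translation": [0,0,0],"twist": [0,0,0]}

```text
clock: 4.68
eef_pos: [397.1, -214.4, 57.9]
tcp_rot: [3.142, 0.0, -0.0]
contact_force: [-2.2, -3.4, 3.9]
opening: -0.002
```

Gives at 180° (2 mm at ~4 N). I'll press a little further and read the tilt direction from the depth image.

>>> jog_arm:
  moves:
    - {"grip": 1,"translation": [0,0,0.001],"twist": [0,0,0]}
    - {"grip": 1,"translation": [0,0,0.001],"twist": [0,0,0]}

```text
clock: 4.85
eef_pos: [396.5, -214.5, 56.0]
tcp_rot: [3.141, 0.002, 0.0]
contact_force: [-7.6, -5.7, 7.7]
opening: 0.001
```

```bash
cat >> h.py <<'E'
def plane(n,fn,c=(425,-214.5),rad=36,zmin=40,dev=3):
    im,d=snap(n,fn); W=world(n,d)
    m=(np.hypot(W[...,0]-c[0],W[...,1]-c[1])<rad)&(d>0)&(W[...,2]>zmin)&(W[...,2]<90)
    p=W[m]; best=None; rng=np.random.default_rng(0); A=np.c_[p[:,:2]-c,np.ones(len(p))]
    for _ in range(400):
        i=rng.choice(len(p),3,replace=False)
        try: x=np.linalg.solve(A[i],p[i,2])
        except Exception: continue
        k=abs(A@x-p[:,2])<1.5
        if best is None or k.sum()>best.sum(): best=k
    x=np.linalg.lstsq(A[best],p[best,2],rcond=None)[0]
    print(n,len(p),best.sum(),'plane',x,'downhill dir deg',np.degrees(np.arctan2(-x[1],-x[0])),'tilt',np.degrees(np.arctan(np.hypot(x[0],x[1]))))
    return im,d,W
E
python3 - <<'E'
from h import *
plane('top','t1'); plane('side','s1')
E
```

```text
Traceback (most recent call last):
  File "h.py", line 29, in plane
    i=rng.choice(len(p),3,replace=False)
  File "numpy/random/_generator.pyx", line 864, in numpy.random._generator.Generator.choice
ValueError: a must be a positive integer unless no samples are taken
```

```bash
python3 - <<'E'
from h import *
try: plane('side','s1')
except Exception as e: print(e)
W=np.load('pics/t1.npy')
im=cv2.imread('pics/s1.png'); cv2.imwrite('pics/s1c.png',cv2.resize(im[150:290,170:310],(700,700),interpolation=cv2.INTER_CUBIC))
print(r.sense()['contact_force'],r.sense()['eef_pos'])
E
```

```text
side 781 467 plane [ 0.39894939  0.24352244 63.11275356] downhill dir deg -148.5997181111667 tilt 25.051438815199283
[-5.05928703 -5.21177373  5.80827048] [ 396.4836404  -214.4260936    55.82589113]
```

View pics/s1c.png

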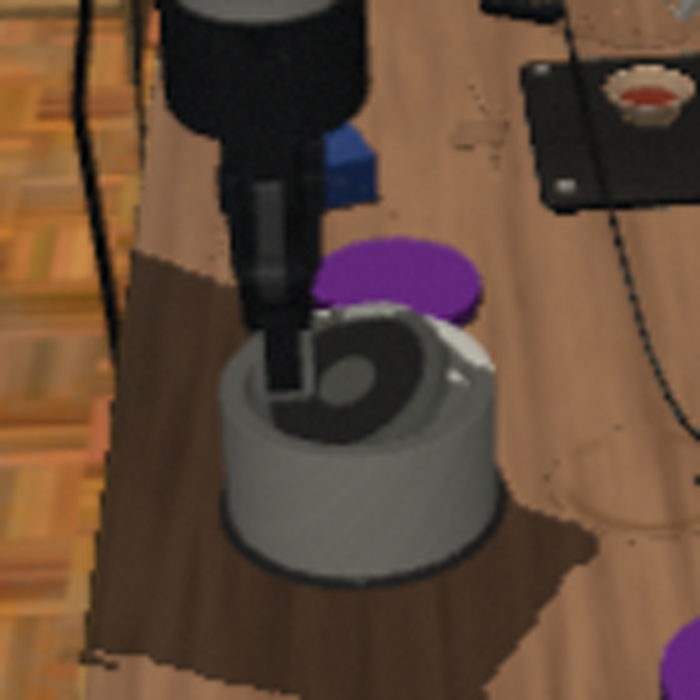

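View pics/t1.png

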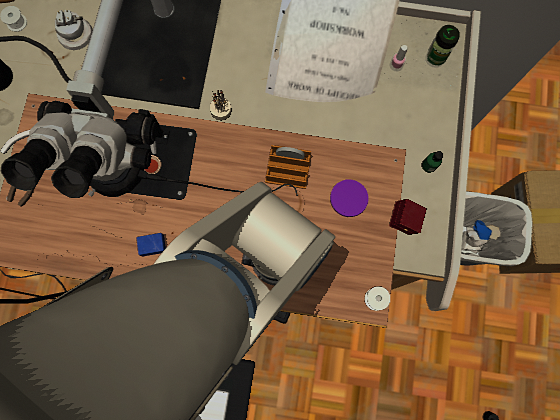

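Side view: disc tilted 25°, downhill about -149°, the finger at crop (288,370). The top view is blocked by the arm. So the hollow's middle is near 211°; I'll back off and press again there with tool x radial.

>>> jog_arm:
  moves:
    - {"grip": 1,"translation": [0,0,-0.003],"twist": [0,0,0]}
    - {"grip": 1,"translation": [0,0,-0.004],"twist": [0,0,0]}
    - {"grip": 1,"translation": [0,0,-0.005],"twist": [0,0,-0.1]}
    - {"grip": 1,"translation": [0,0,-0.004],"twist": [0,0,-0.11]}
    - {"grip": 1,"translation": [0,0,0],"twist": [0,0,-0.11]}
    - {"grip": 1,"translation": [0,0,0],"twist": [0,0,-0.11]}
    - {"grip": 1,"translation": [0,0,0],"twist": [0,0,-0.11]}
    - {"grip": 1,"translation": [0,0,0],"twist": [0,0,0]}

```text
clock: 5.62
eef_pos: [397.6, -214.1, 72.2]
tcp_rot: [-3.142, -0.0, 0.545]
contact_force: [-0.0, -0.5, 0.1]
opening: -0.001
```

```bash
python3 - <<'E'
from h import *
a=np.radians(211)
go([425+27*np.cos(a),-214.5+27*np.sin(a),62],Ro.from_euler('xyz',[np.pi,0,a-np.pi]))
try: plane('side','s2')
except Exception as e: print(e)
E
```

```text
at [ 397.6 -214.1   72.2] rpy [-3.142 -0.     0.545] t 5.62 F [-0.  -0.5  0.1] op -0.001 q [-0.5   0.32  2.12  0.    0.69  0.53]
shift mm(tool) [-3.7 14.4 10.2] twist [-0.     -0.0004  0.0036]
side 631 495 plane [-3.53802228e-03 -6.56166430e-03  5.99732671e+01] downhill dir deg 61.66663723761526 tilt 0.4271168107025846
```

>>> jog_arm:
  moves:
    - {"grip": 1,"translation": [-0.0037,0.0144,0.004],"twist": [0,0,0]}
    - {"grip": 1,"translation": [0,0,0.004],"twist": [0,0,0]}
    - {"grip": 1,"translation": [0,0,0.002],"twist": [0,0,0]}
    - {"grip": 1,"translation": [0,0,0.001],"twist": [0,0,0]}
    - {"grip": 1,"translation": [0,0,0.001],"twist": [0,0,0]}
    - {"grip": 1,"translation": [0,0,0.001],"twist": [0,0,0]}
    - {"grip": 1,"translation": [0,0,0],"twist": [0,0,0]}

```text
clock: 6.25
eef_pos: [401.4, -228.4, 58.8]
tcp_rot: [-3.141, 0.0, 0.54]
contact_force: [-0.3, -1.4, 0.9]
opening: -0.0
```

>>> jog_arm:
  moves:
    - {"grip": 1,"translation": [0,0,0.001],"twist": [0,0,0]}
    - {"grip": 1,"translation": [0,0,0.001],"twist": [0,0,0]}
    - {"grip": 1,"translation": [0,0,0.001],"twist": [0,0,0]}
    - {"grip": 1,"translation": [0,0,0],"twist": [0,0,0]}

```text
clock: 6.58
eef_pos: [401.6, -228.5, 55.9]
tcp_rot: [-3.142, -0.0, 0.54]
contact_force: [0.5, -0.6, 0.3]
opening: -0.001
```

```bash
python3 - <<'E'
from h import *
print(r.sense()['contact_force'],r.sense()['eef_pos'])
try: plane('side','s3')
except Exception as e: print(e)
E
```

```text
[ 0.48213897 -0.5562806   0.27226701] [ 401.59831735 -228.53667117   55.85126256]
side 624 390 plane [ 0.30788086  0.17836727 62.23453754] downhill dir deg -149.9146302711079 tilt 19.586406629117324
```

Consistent direction (about 210°) at almost no force. Following it down in 2 mm steps.

>>> jog_arm:
  moves:
    - {"grip": 1,"translation": [0,0,0.002],"twist": [0,0,0]}
    - {"grip": 1,"translation": [0,0,0.002],"twist": [0,0,0]}
    - {"grip": 1,"translation": [0,0,0.002],"twist": [0,0,0]}
    - {"grip": 1,"translation": [0,0,0.002],"twist": [0,0,0]}

```text
clock: 6.97
eef_pos: [401.7, -228.6, 47.7]
tcp_rot: [-3.142, -0.0, 0.54]
contact_force: [-0.2, 0.0, 0.4]
opening: 0.001
```

>>> jog_arm:
  moves:
    - {"grip": 1,"translation": [0,0,0.002],"twist": [0,0,0]}
    - {"grip": 1,"translation": [0,0,0.002],"twist": [0,0,0]}
    - {"grip": 1,"translation": [0,0,0.002],"twist": [0,0,0]}

```text
clock: 7.22
eef_pos: [400.5, -229.1, 42.3]
tcp_rot: [-3.141, 0.002, 0.541]
contact_force: [-14.5, -9.0, 22.2]
opening: 0.001
```

>>> jog_arm:
  moves:
    - {"grip": 1,"translation": [0,0,0.002],"twist": [0,0,0]}
    - {"grip": 1,"translation": [0,0,0.002],"twist": [0,0,0]}

```text
clock: 7.38
eef_pos: [399.6, -229.6, 38.8]
tcp_rot: [-3.141, 0.004, 0.542]
contact_force: [-21.9, -13.7, 34.4]
opening: 0.003
```

>>> jog_arm:
  moves:
    - {"grip": 1,"translation": [0,0,0.002],"twist": [0,0,0]}
    - {"grip": 1,"translation": [0,0,0],"twist": [0,0,0]}

```text
clock: 7.55
eef_pos: [399.0, -229.9, 36.8]
tcp_rot: [-3.141, 0.005, 0.542]
contact_force: [-22.4, -15.7, 28.8]
opening: 0.004
```

```bash
python3 - <<'E'
from h import *
print(r.sense()['contact_force'],r.sense()['eef_pos'])
try: plane('side','s4')
except Exception as e: print(e)
im=cv2.imread('pics/s4.png'); cv2.imwrite('pics/s4c.png',cv2.resize(im[170:290,180:300],(600,600),interpolation=cv2.INTER_CUBIC))
E
```

```text
[-22.35962184 -15.67984551  28.81097617] [ 398.99137792 -229.91760114   36.82146225]
side 385 131 plane [-1.01897741e-01 -1.68597276e-02  5.25010484e+01] downhill dir deg 9.394891454709347 tilt 5.896777662804459
```

View pics/s4c.png

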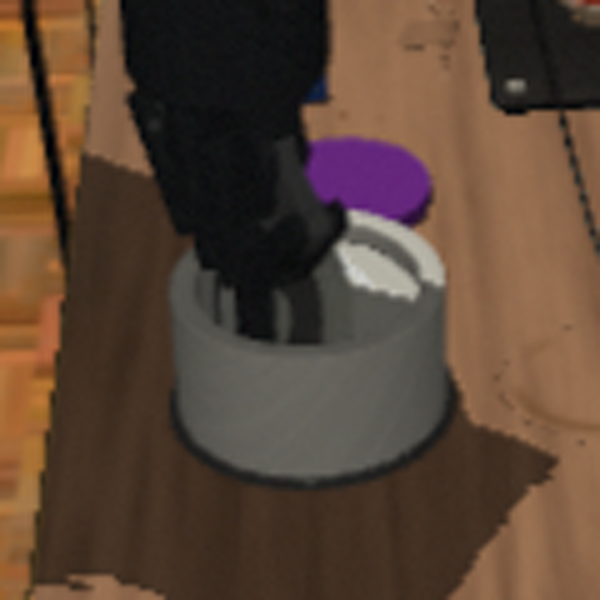

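The finger is wedged against a disc that looks almost fully tipped. Release and look.

>>> jog_arm:
  moves:
    - {"grip": 1,"translation": [-0.001,0,-0.004],"twist": [0,0,0]}
    - {"grip": 1,"translation": [-0.002,0,-0.004],"twist": [0,0,0]}
    - {"grip": 1,"translation": [0,0,-0.006],"twist": [0,0,0]}
    - {"grip": 1,"translation": [0,0,-0.01],"twist": [0,0,0]}
    - {"grip": 1,"translation": [0,0,-0.01],"twist": [0,0,0]}
    - {"grip": 1,"translation": [0,0,0],"twist": [0,0,0]}

```text
clock: 8.1
eef_pos: [400.4, -230.7, 72.0]
tcp_rot: [3.139, -0.002, 0.54]
contact_force: [-0.2, -0.1, 0.0]
opening: -0.006
```

```bash
python3 - <<'E'
from h import *
print(r.sense()['contact_force'],r.sense()['eef_pos'])
im,d=snap('side','s5');W=world('side',d); np.save('pics/s5W.npy',W)
im=cv2.imread('pics/s5.png'); cv2.imwrite('pics/s5c.png',cv2.resize(im[170:290,180:300],(600,600),interpolation=cv2.INTER_CUBIC))
E
```

```text
[-0.21480706 -0.07081953  0.00417409] [ 400.40635497 -230.72144385   72.01945767]
```

View pics/s5c.png

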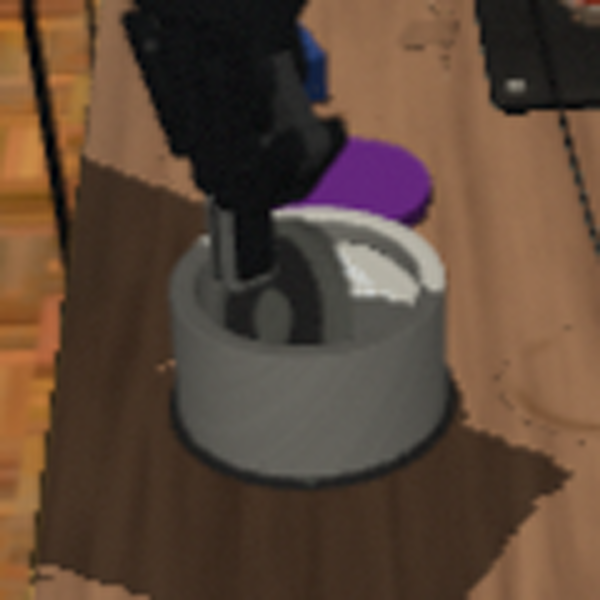

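>>> jog_arm:
  moves:
    - {"grip": 0.25,"translation": [0,0,-0.015],"twist": [0,0,0]}
    - {"grip": 0.25,"translation": [0,0,-0.03],"twist": [0,0,0]}
    - {"grip": 0.25,"translation": [0,0,-0.03],"twist": [0,0,0]}
    - {"grip": 0.25,"translation": [0,0,-0.02],"twist": [0,0,0]}
    - {"grip": 0.25,"translation": [0,0,0],"twist": [0,0,0]}

```text
clock: 8.57
eef_pos: [401.3, -231.3, 168.8]
tcp_rot: [3.136, -0.003, 0.54]
contact_force: [1.5, 0.5, 0.3]
opening: 0.376
```

```bash
python3 - <<'E'
from h import *
print(r.sense()['contact_force'],r.sense()['eef_pos'])
im,d=snap('side','s6');W=world('side',d); np.save('pics/s6W.npy',W)
im=cv2.imread('pics/s6.png'); cv2.imwrite('pics/s6c.png',cv2.resize(im[170:290,180:300],(600,600),interpolation=cv2.INTER_CUBIC))
c=np.array([425,-214.5]); rr=np.hypot(W[...,0]-c[0],W[...,1]-c[1])
m=(rr<46)&(d>0)&(W[...,2]<95)
p=W[m]
h=p[:,:2]-c
print(len(p), 'above 62:',(p[:,2]>62).sum())
q=p[p[:,2]>63]; print('top',q.mean(0),q.max(0),q.min(0))
# RANSAC plane on general
rng=np.random.default_rng(0);best=None
P=p[(rr[m]<42)]
for _ in range(3000):
    a,b,cc=P[rng.choice(len(P),3,replace=False)]
    n=np.cross(b-a,cc-a); L=np.linalg.norm(n)
    if L<50: continue
    n/=L
    if abs(n[2])>0.8: continue
    k=abs((P-a)@n)<1.2
    if best is None or k.sum()>best.sum(): best=k
Q=P[best]; mu=Q.mean(0); n=np.linalg.svd(Q-mu)[2][2]; n*=np.sign(n[2])
print('inl',best.sum(),'n',n,'tilt',np.degrees(np.arccos(n[2])),'az',np.degrees(np.arctan2(n[1],n[0])),'mu',mu,Q.min(0),Q.max(0))
az=np.arctan2(n[1],n[0]); e=np.array([np.cos(az),np.sin(az)])
print('radial of mu',(mu[:2]-c)@e, 'tangent',(mu[:2]-c)@[-e[1],e[0]])
# plane radial offset at z=46
print('center est radial', ((mu-np.array([*c,46]))@n)/n[:2].dot(e) - 5/np.hypot(*n[:2]))
t=(Q[:,:2]-c)@[-e[1],e[0]]; print('tangent range above rim', t[Q[:,2]>62].min(),t[Q[:,2]>62].max())
E
```

```text
[1.45513645 0.50561669 0.3259333 ] [ 401.32765571 -231.30430179  168.7506206 ]
977 above 62: 293
top [ 423.39480369 -223.50001872   73.29923225] [ 441.58135873 -171.30384451   85.01154344] [ 398.92916718 -252.11548089   63.02718808]
inl 362 n [-0.79986752 -0.49608924  0.3377979 ] tilt 70.25723307973789 az -148.19222070857853 mu [ 413.06860925 -219.10286015   59.54565991] [ 389.29903378 -254.43535689   30.11034217] [ 435.76839804 -188.17936834   85.01154344]
radial of mu 12.565583015326567 tangent -2.3770844009463383
center est radial 12.11477967034846
tangent range above rim -34.1131370244695 36.29681144648604
```

View pics/s6c.png

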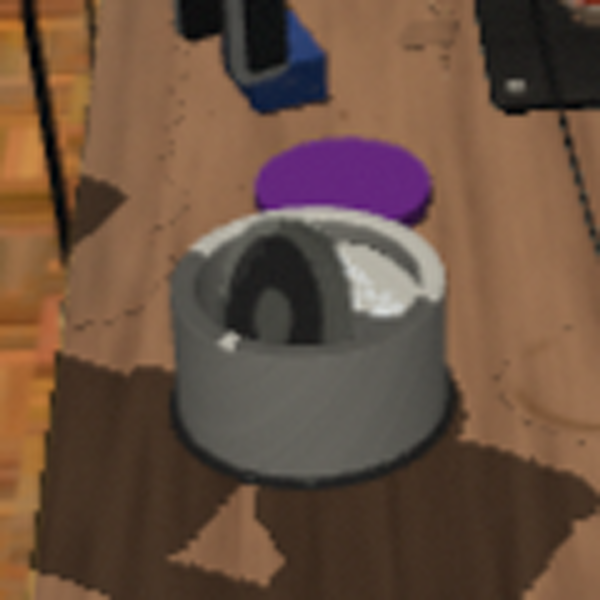

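Tipped and staying: plane 70.3° from level, azimuth about 211°, centre 12 mm towards the hollow, as described. Now plan the grasp, with the tool tilted 20° in the disc's plane.

```bash
cat >> h.py <<'E'
a=np.radians(211.2); e=np.array([np.cos(a),np.sin(a),0]); zz=np.array([0,0,1.])
th=np.radians(70)
C=np.array([425,-214.5,46])+12*e; u=-np.cos(th)*e+np.sin(th)*zz; n=np.sin(th)*e+np.cos(th)*zz
RG=Ro.from_matrix(np.c_[np.cross(-n,-u),-n,-u])
E
python3 - <<'E'
from h import *
print(RG.as_matrix().round(3),np.linalg.det(RG.as_matrix()))
d,tw=go(C+16*u+60*u,RG); print(tw/14, np.linalg.norm(tw)/14)
E
```

```text
[[-0.518  0.804 -0.293]
 [ 0.855  0.487 -0.177]
 [ 0.    -0.342 -0.94 ]] 0.9999999999999991
at [ 400.4 -230.8  166.8] rpy [ 3.138e+00 -2.000e-03  5.400e-01] t 8.62 F [-0.1  0.  -1.4] op 0.374 q [-0.53  0.18  2.04  0.    0.92  0.5 ]
shift mm(tool) [43.4 -1.6 49.5] twist [ 0.2782 -0.2735 -1.5584]
[ 0.01987187 -0.01953246 -0.11131204] 0.11474658230397551
```

>>> jog_arm:
  moves:
    - {"grip": 0.35,"translation": [0,0,0],"twist": [0.01987,-0.01953,-0.1113]}
    - {"grip": 0.35,"translation": [0,0,0],"twist": [0.01987,-0.01953,-0.1113]}
    - {"grip": 0.35,"translation": [0,0,0],"twist": [0.01987,-0.01953,-0.1113]}
    - {"grip": 0.35,"translation": [0,0,0],"twist": [0.01987,-0.01953,-0.1113]}
    - {"grip": 0.35,"translation": [0,0,0],"twist": [0.01987,-0.01953,-0.1113]}
    - {"grip": 0.35,"translation": [0,0,0],"twist": [0.01987,-0.01953,-0.1113]}
    - {"grip": 0.35,"translation": [0,0,0],"twist": [0.01987,-0.01953,-0.1113]}
    - {"grip": 0.35,"translation": [0,0,0],"twist": [0.01987,-0.01953,-0.1113]}
    - {"grip": 0.35,"translation": [0,0,0],"twist": [0.01987,-0.01953,-0.1113]}
    - {"grip": 0.35,"translation": [0,0,0],"twist": [0.01987,-0.01953,-0.1113]}

```text
clock: 9.45
eef_pos: [398.5, -229.8, 163.5]
tcp_rot: [-2.88, 0.054, 1.673]
contact_force: [0.6, -1.1, -0.1]
opening: 0.326
```

>>> jog_arm:
  moves:
    - {"grip": 0.35,"translation": [0,0,0],"twist": [0.01987,-0.01953,-0.1113]}
    - {"grip": 0.35,"translation": [0,0,0],"twist": [0.01987,-0.01953,-0.1113]}
    - {"grip": 0.35,"translation": [0,0,0],"twist": [0.01987,-0.01953,-0.1113]}
    - {"grip": 0.35,"translation": [0,0,0],"twist": [0.01987,-0.01953,-0.1113]}
    - {"grip": 0.35,"translation": [0,0,0],"twist": [0,0,0]}
    - {"grip": 0.35,"translation": [0,0,0],"twist": [0,0,0]}

```text
clock: 9.95
eef_pos: [398.6, -229.5, 163.9]
tcp_rot: [-2.79, -0.005, 2.113]
contact_force: [0.9, 0.6, 0.5]
opening: 0.326
```

```bash
python3 - <<'E'
from h import *
go(C+16*u+50*u,RG)
E
```

```text
at [ 398.6 -229.5  163.9] rpy [-2.79  -0.005  2.113] t 9.95 F [0.9 0.6 0.5] op 0.326 q [-0.33  0.31  1.92 -0.29  1.16 -0.72]
shift mm(tool) [-1.  57.7 38.3] twist [-0.0028 -0.0053 -0.0007]
```

>>> jog_arm:
  moves:
    - {"grip": 0.35,"translation": [-0.001,0.018,0],"twist": [0,-0.005,0]}
    - {"grip": 0.35,"translation": [0,0.02,0.008],"twist": [0,0,0]}
    - {"grip": 0.35,"translation": [0,0.0197,0.01],"twist": [0,0,0]}
    - {"grip": 0.35,"translation": [0,0,0.015],"twist": [0,0,0]}
    - {"grip": 0.35,"translation": [0,0,0.005],"twist": [0,0,0]}
    - {"grip": 0.35,"translation": [0,0,0],"twist": [0,0,0]}

```text
clock: 10.45
eef_pos: [433.7, -209.3, 108.0]
tcp_rot: [-2.789, -0.001, 2.115]
contact_force: [0.2, 0.9, 1.1]
opening: 0.324
```

```bash
python3 - <<'E'
from h import *
go(C+16*u,RG)
im,d=snap('side','s7')
im=cv2.imread('pics/s7.png'); cv2.imwrite('pics/s7c.png',cv2.resize(im[130:290,160:320],(640,640),interpolation=cv2.INTER_CUBIC))
E
```

```text
at [ 433.7 -209.3  108. ] rpy [-2.789e+00 -1.000e-03  2.115e+00] t 10.45 F [0.2 0.9 1.1] op 0.324 q [-0.27  0.43  1.9  -0.29  1.08 -0.65]
shift mm(tool) [ 0.   0.6 49.8] twist [-0.004  -0.0012 -0.0003]
```

View pics/s7c.png

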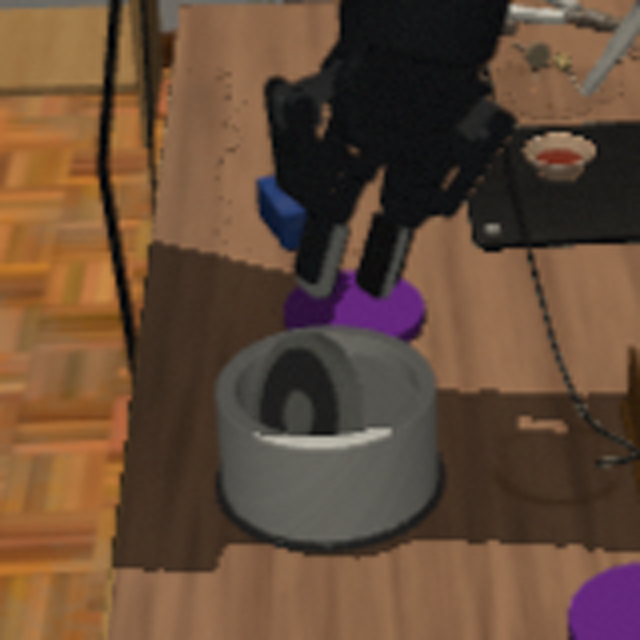

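The jaws straddle the disc's plane, pads at crop (320,265) and (388,265) with the disc's top at (320,340). Going down in short steps, watching the force.

>>> jog_arm:
  moves:
    - {"grip": 0.35,"translation": [0,0.0005,0.008],"twist": [0,0,0]}
    - {"grip": 0.35,"translation": [0,0,0.01],"twist": [0,0,0]}
    - {"grip": 0.35,"translation": [0,0,0.008],"twist": [0,0,0]}
    - {"grip": 0.35,"translation": [0,0,0.005],"twist": [0,0,0]}
    - {"grip": 0.35,"translation": [0,0,0.004],"twist": [0,0,0]}

```text
clock: 10.92
eef_pos: [424.1, -215.9, 75.7]
tcp_rot: [-2.79, 0.0, 2.116]
contact_force: [-0.1, -0.3, 0.1]
opening: 0.327
```

>>> jog_arm:
  moves:
    - {"grip": 0.35,"translation": [0,0,0.004],"twist": [0,0,0]}
    - {"grip": 0.35,"translation": [0,0,0.003],"twist": [0,0,0]}

```text
clock: 11.08
eef_pos: [422.6, -217.1, 69.5]
tcp_rot: [-2.79, 0.001, 2.117]
contact_force: [-0.0, -1.3, 0.5]
opening: 0.328
```

```bash
python3 - <<'E'
from h import *
go(C+16*u,RG)
im,d=snap('side','s8')
im=cv2.imread('pics/s8.png'); cv2.imwrite('pics/s8c.png',cv2.resize(im[150:280,180:310],(650,650),interpolation=cv2.INTER_CUBIC))
E
```

```text
at [ 422.6 -217.1   69.5] rpy [-2.790e+00  1.000e-03  2.117e+00] t 11.08 F [-0.  -1.3  0.5] op 0.328 q [-0.29  0.48  1.94 -0.31  0.99 -0.63]
shift mm(tool) [ 1. -0.  9.] twist [-0.0022  0.0012  0.0009]
```

View pics/s8c.png

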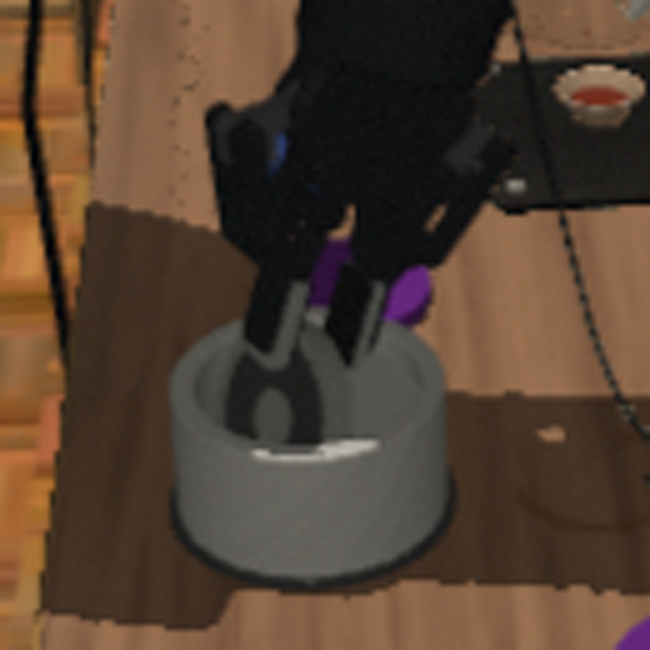

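The disc's edge sits between the pads, with no contact. 8 mm more, then close.

>>> jog_arm:
  moves:
    - {"grip": 0.35,"translation": [0.0005,0,0.003],"twist": [0,0,0]}
    - {"grip": 0.35,"translation": [0,0,0.003],"twist": [0,0,0]}
    - {"grip": 0.35,"translation": [0,0,0.002],"twist": [0,0,0]}
    - {"grip": 0.35,"translation": [0,0,0],"twist": [0,0,0]}

```text
clock: 11.47
eef_pos: [419.9, -218.0, 62.0]
tcp_rot: [-2.79, 0.001, 2.117]
contact_force: [0.1, 0.3, 1.2]
opening: 0.324
```

>>> jog_arm:
  moves:
    - {"grip": 0.6,"translation": [0,0,0],"twist": [0,0,0]}
    - {"grip": 0.7,"translation": [0,0,0],"twist": [0,0,0]}
    - {"grip": 0.75,"translation": [0,0,0],"twist": [0,0,0]}

```text
clock: 11.72
eef_pos: [420.0, -218.2, 62.6]
tcp_rot: [-2.79, 0.001, 2.117]
contact_force: [-1.5, -1.4, 0.9]
opening: 0.129
```

>>> jog_arm:
  moves:
    - {"grip": 0.9,"translation": [0,0,0],"twist": [0,0,0]}
    - {"grip": 1,"translation": [0,0,0],"twist": [0,0,0]}
    - {"grip": 1,"translation": [0,0,0],"twist": [0,0,0]}
    - {"grip": 1,"translation": [0,0,0],"twist": [0,0,0]}
  squeeze: 40

```text
clock: 12.05
eef_pos: [419.9, -218.3, 62.7]
tcp_rot: [-2.789, 0.001, 2.117]
contact_force: [-2.5, -2.3, 7.0]
opening: 0.107
```

Gripped: opening 0.107, about 9–10 mm. Firm up the squeeze and lift along the disc's plane.

>>> jog_arm:
  moves:
    - {"grip": 1,"translation": [0,0,0],"twist": [0,0,0]}
    - {"grip": 1,"translation": [0,0,0],"twist": [0,0,0]}
    - {"grip": 1,"translation": [0,0,-0.002],"twist": [0,0,0]}
    - {"grip": 1,"translation": [0,0,-0.003],"twist": [0,0,0]}
    - {"grip": 1,"translation": [0,0,-0.003],"twist": [0,0,0]}
  squeeze: 80

```text
clock: 12.47
eef_pos: [421.7, -216.4, 69.6]
tcp_rot: [-2.789, -0.0, 2.117]
contact_force: [-3.8, -2.8, -2.5]
opening: 0.096
```

>>> jog_arm:
  moves:
    - {"grip": 1,"translation": [0,0,-0.004],"twist": [0,0,0]}
    - {"grip": 1,"translation": [0,0,-0.005],"twist": [0,0,0]}
    - {"grip": 1,"translation": [0,0,-0.006],"twist": [0,0,0]}
    - {"grip": 1,"translation": [0,0,-0.008],"twist": [0,0,0]}
    - {"grip": 1,"translation": [0,0,-0.008],"twist": [0,0,0]}
    - {"grip": 1,"translation": [0,0,-0.008],"twist": [0,0,0]}

```text
clock: 12.97
eef_pos: [434.3, -209.4, 107.3]
tcp_rot: [-2.791, 0.001, 2.117]
contact_force: [0.8, 1.1, -3.2]
opening: 0.096
```

>>> jog_arm:
  moves:
    - {"grip": 1,"translation": [0,0,-0.01],"twist": [0,0,0]}
    - {"grip": 1,"translation": [0,0,-0.015],"twist": [0,0,0]}
    - {"grip": 1,"translation": [0,0,-0.015],"twist": [0,0,0]}
    - {"grip": 1,"translation": [0,0,-0.015],"twist": [0,0,0]}
    - {"grip": 1,"translation": [0,0,-0.01],"twist": [0,0,0]}
    - {"grip": 1,"translation": [0,0,0],"twist": [0,0,0]}

```text
clock: 13.47
eef_pos: [455.7, -197.8, 169.9]
tcp_rot: [-2.795, 0.004, 2.117]
contact_force: [0.0, 1.0, -2.1]
opening: 0.098
```

```bash
python3 - <<'E'
from h import *
RP=Ro.from_euler('xyz',[np.pi,0,np.pi/2-0.008])
d,tw=go([593,-203.5,160],RP); print(tw/6,RP.as_matrix().round(2))
im,d=snap('side','s9')
im=cv2.imread('pics/s9.png'); cv2.imwrite('pics/s9c.png',cv2.resize(im[110:280,170:340],(680,680)[:2],interpolation=cv2.INTER_CUBIC))
E
```

```text
at [ 455.7 -197.8  169.9] rpy [-2.795  0.004  2.117] t 13.47 F [ 0.   1.  -2.1] op 0.098 q [-0.24  0.36  1.82 -0.26  1.21 -0.66]
shift mm(tool) [-76.2 110.9 -29.3] twist [-0.3366  0.1004  0.5482]
[-0.0561029   0.01673951  0.09135976] [[ 0.01  1.    0.  ]
 [ 1.   -0.01 -0.  ]
 [ 0.    0.   -1.  ]]
```

View pics/s9c.png

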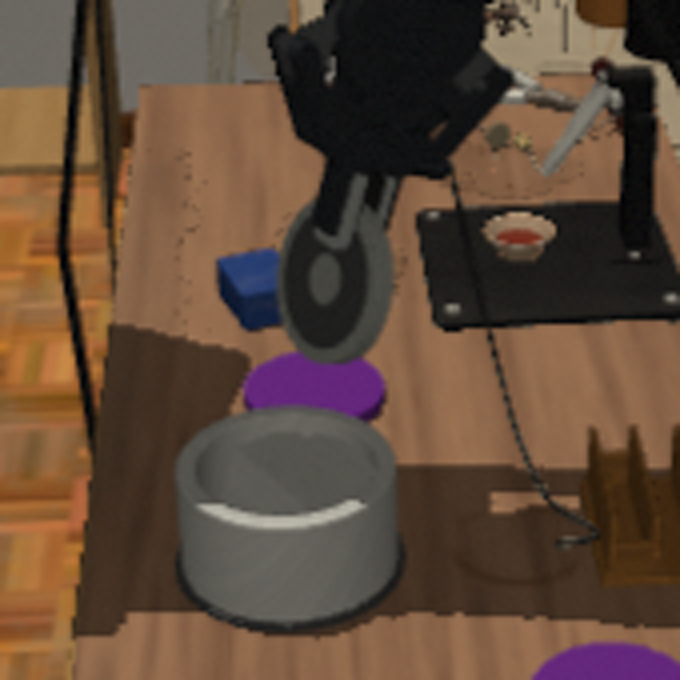

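The disc is in the gripper, clear above the well. Now turn it upright and in line with the slot.

>>> jog_arm:
  moves:
    - {"grip": 1,"translation": [0,0,0],"twist": [-0.0561,0.01674,0.09136]}
    - {"grip": 1,"translation": [0,0,0],"twist": [-0.0561,0.01674,0.09136]}
    - {"grip": 1,"translation": [0,0,0],"twist": [-0.0561,0.01674,0.09136]}
    - {"grip": 1,"translation": [0,0,0],"twist": [-0.0561,0.01674,0.09136]}
    - {"grip": 1,"translation": [0,0,0],"twist": [-0.0561,0.01674,0.09136]}
    - {"grip": 1,"translation": [0,0,0],"twist": [-0.0561,0.01674,0.09136]}
    - {"grip": 1,"translation": [0,0,0],"twist": [0,0,0]}
    - {"grip": 1,"translation": [0,0,0],"twist": [0,0,0]}

```text
clock: 14.18
eef_pos: [451.9, -198.1, 167.1]
tcp_rot: [-3.134, -0.001, 1.563]
contact_force: [0.1, 0.6, -2.9]
opening: 0.096
```

```bash
python3 - <<'E'
from h import *
RP=Ro.from_euler('xyz',[np.pi,0,np.pi/2-0.008])
d,tw=go([593,-203.5,160],RP)
E
```

```text
at [ 451.9 -198.1  167.1] rpy [-3.134e+00 -1.000e-03  1.563e+00] t 14.18 F [ 0.1  0.6 -2.9] op 0.096 q [-0.41  0.23  1.97 -0.    0.95 -0.41]
shift mm(tool) [ -4.3 141.1   6. ] twist [-0.0078 -0.0007  0.0006]
```

>>> jog_arm:
  moves:
    - {"grip": 1,"translation": [-0.001,0.011,0],"twist": [-0.007,0,0]}
    - {"grip": 1,"translation": [-0.001,0.02,0],"twist": [0,0,0]}
    - {"grip": 1,"translation": [-0.001,0.025,0],"twist": [0,0,0]}
    - {"grip": 1,"translation": [-0.001,0.025,0],"twist": [0,0,0]}
    - {"grip": 1,"translation": [0,0.025,0],"twist": [0,0,0]}
    - {"grip": 1,"translation": [0,0.02,0],"twist": [0,0,0]}
    - {"grip": 1,"translation": [0,0.01,0],"twist": [0,0,0]}
    - {"grip": 1,"translation": [0,0.004,0],"twist": [0,0,0]}
    - {"grip": 1,"translation": [0,0,0.01],"twist": [0,0,0]}
    - {"grip": 1,"translation": [0,0,0],"twist": [0,0,0]}

```text
clock: 15.02
eef_pos: [591.4, -202.5, 155.2]
tcp_rot: [-3.139, -0.002, 1.563]
contact_force: [-1.1, 0.9, -2.2]
opening: 0.096
```

```bash
cat > meas.py <<'E'
from h import *
import sys
RP=Ro.from_euler('xyz',[np.pi,0,np.pi/2-0.008])
go([593.2,-203.5,120],RP)
t=r.sense()['eef_pos']; tag=sys.argv[1]
im,d=snap('side','s'+tag); W=world('side',d)
# disc face toward camera/robot: points near TCP below
m=(d>0)&(abs(W[...,0]-t[0])<25)&(abs(W[...,1]-t[1])<48)&(W[...,2]<t[2]+28)&(W[...,2]>max(45,t[2]-60))
p=W[m]; print(len(p),p.min(0).round(1),p.max(0).round(1),p.mean(0).round(1))
low=p[p[:,2]<t[2]-12]
print('low n',len(low), 'lowest z',np.percentile(p[:,2],[0.5,2]))
if len(low)>20:
    rng=np.random.default_rng(0);best=None
    for _ in range(1500):
        a0,b0,c0=low[rng.choice(len(low),3,replace=False)]
        nn=np.cross(b0-a0,c0-a0);L=np.linalg.norm(nn)
        if L<50: continue
        nn/=L
        if abs(nn[0])<.8: continue
        k=abs((low-a0)@nn)<1.2
        if best is None or k.sum()>best.sum(): best=k
    Q=low[best]; mu=Q.mean(0); nn=np.linalg.svd(Q-mu)[2][2]; nn*=np.sign(nn[0])
    print('inl',best.sum(),'n',nn.round(3),'mu',mu.round(1),'y range',Q[:,1].min(),Q[:,1].max(),'x',np.median(Q[:,0]))
u0,v0=proj('side',[t[0],t[1],t[2]-20]); u0,v0=int(u0),int(v0)
cv2.imwrite(f'pics/s{tag}c.png',cv2.resize(cv2.imread(f'pics/s{tag}.png')[max(0,v0-70):v0+80,u0-75:u0+75],(600,600),interpolation=cv2.INTER_CUBIC))
im,d=snap('top','t'+tag); cv2.imwrite(f'pics/t{tag}c.png',cv2.resize(cv2.imread(f'pics/t{tag}.png')[110:230,230:350],(600,600),interpolation=cv2.INTER_CUBIC))
E
python3 meas.py 10
```

```text
at [ 591.4 -202.5  155.2] rpy [-3.139e+00 -2.000e-03  1.563e+00] t 15.02 F [-1.1  0.9 -2.2] op 0.096 q [-0.33  0.43  1.7   0.    1.01 -0.33]
shift mm(tool) [-1.1  1.9 35.2] twist [-0.0023 -0.0016  0.0003]
511 [ 573.9 -245.4   99.4] [ 610.  -164.6  183.1] [ 589.9 -218.2  152. ]
low n 178 lowest z [101.8436769  104.67786774]
inl 123 n [ 1.     0.004 -0.002] mu [ 586.9 -209.2  123.7] y range -243.35248511742762 -164.60065710646438 x 586.8430805370081
```

View pics/s10c.png

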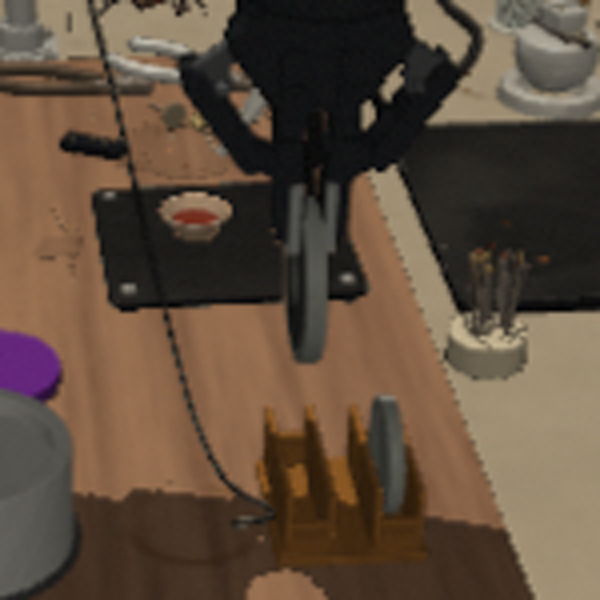

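View pics/t10c.png

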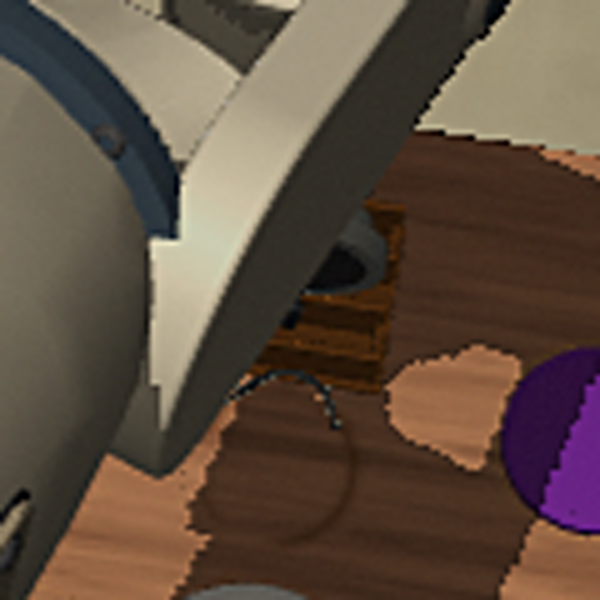

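Disc upright (normal within 0.3° of x). In the side camera's frame its centre is x 591.9, y -205, against the slot at 593.2, -205.3. Shift +1.3 mm in x and come down to just above the rack.

>>> jog_arm:
  moves:
    - {"grip": 1,"translation": [0,0.0013,0.008],"twist": [0,0,0]}
    - {"grip": 1,"translation": [0,0,0.012],"twist": [0,0,0]}
    - {"grip": 1,"translation": [0,0,0.012],"twist": [0,0,0]}
    - {"grip": 1,"translation": [0,0,0.008],"twist": [0,0,0]}
    - {"grip": 1,"translation": [0,0,0.004],"twist": [0,0,0]}
    - {"grip": 1,"translation": [0,0,0],"twist": [0,0,0]}
    - {"grip": 1,"translation": [0,0,0],"twist": [0,0,0]}

```text
clock: 15.7
eef_pos: [594.3, -203.1, 113.2]
tcp_rot: [3.141, -0.001, 1.562]
contact_force: [0.1, 0.4, -2.5]
opening: 0.098
```

```bash
python3 meas.py 11; python3 - <<'E'
from h import *
W=world('side',np.load('pics/s11.npy'))
for lo,hi in((578,589.5),(597,612)):
    m=(W[...,2]>36)&(W[...,2]<43)&(W[...,0]>lo)&(W[...,0]<hi)&(W[...,1]>-255)&(W[...,1]<-155)
    p=W[m]; print(lo,len(p),np.median(p[:,0]),p[:,1].min(),p[:,1].max())
E
```

```text
at [ 594.3 -203.1  113.2] rpy [ 3.141e+00 -1.000e-03  1.562e+00] t 15.7 F [ 0.1  0.4 -2.5] op 0.098 q [-0.33  0.49  1.72  0.    0.93 -0.32]
shift mm(tool) [-0.4 -1.  -6.8] twist [ 0.0007 -0.001  -0.0007]
482 [ 576.5 -244.9   56.7] [ 612.4 -172.5  141. ] [ 593.  -219.5  110.8]
low n 159 lowest z [59.78987921 65.00817543]
inl 106 n [ 1.    -0.001  0.004] mu [ 589.7 -211.4   81.4] y range -244.93935442155183 -172.49698928097166 x 589.6278764030769
578 57 582.7914143468876 -247.12869607906325 -164.8995615997536
597 41 603.2136845780682 -249.5657487714349 -192.53597090516925
```

View pics/s11c.png

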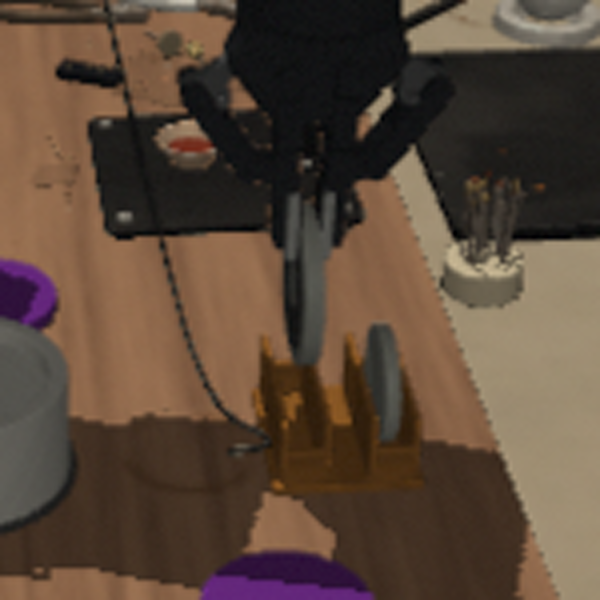

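Disc centre now 594.6, slot 593.0: shift -1.5 mm, then lower in segments.

>>> jog_arm:
  moves:
    - {"grip": 1,"translation": [0,-0.0015,0],"twist": [0,0,0]}
    - {"grip": 1,"translation": [0,0,0.003],"twist": [0,0,0]}
    - {"grip": 1,"translation": [0,0,0.003],"twist": [0,0,0]}
    - {"grip": 1,"translation": [0,0,0],"twist": [0,0,0]}

```text
clock: 16.13
eef_pos: [592.6, -203.0, 107.1]
tcp_rot: [3.141, -0.001, 1.562]
contact_force: [0.4, 0.0, -2.6]
opening: 0.102
```

Good (x 592.6). Disc bottom is at about 51; lower on.

>>> jog_arm:
  moves:
    - {"grip": 1,"translation": [0,0,0.004],"twist": [0,0,0]}
    - {"grip": 1,"translation": [0,0,0.004],"twist": [0,0,0]}
    - {"grip": 1,"translation": [0,0,0.004],"twist": [0,0,0]}

```text
clock: 16.38
eef_pos: [592.9, -203.0, 95.1]
tcp_rot: [3.14, -0.001, 1.562]
contact_force: [0.3, -0.7, -2.9]
opening: 0.096
```

>>> jog_arm:
  moves:
    - {"grip": 1,"translation": [0,0,0.004],"twist": [0,0,0]}
    - {"grip": 1,"translation": [0,0,0.004],"twist": [0,0,0]}

```text
clock: 16.55
eef_pos: [592.8, -203.0, 87.0]
tcp_rot: [3.141, -0.001, 1.562]
contact_force: [1.3, -0.2, -2.0]
opening: 0.098
```

>>> jog_arm:
  moves:
    - {"grip": 1,"translation": [0,0,0.004],"twist": [0,0,0]}
    - {"grip": 1,"translation": [0,0,0.004],"twist": [0,0,0]}

```text
clock: 16.72
eef_pos: [592.9, -203.0, 79.1]
tcp_rot: [3.14, -0.001, 1.562]
contact_force: [-0.3, 0.0, -2.3]
opening: 0.099
```

>>> jog_arm:
  moves:
    - {"grip": 1,"translation": [0,0,0.004],"twist": [0,0,0]}
    - {"grip": 1,"translation": [0,0,0.004],"twist": [0,0,0]}
    - {"grip": 1,"translation": [0,0,0.003],"twist": [0,0,0]}
    - {"grip": 1,"translation": [0,0,0.001],"twist": [0,0,0]}

```text
clock: 17.05
eef_pos: [592.7, -203.0, 66.9]
tcp_rot: [3.141, -0.001, 1.562]
contact_force: [-0.4, 0.5, -2.2]
opening: 0.096
```

>>> jog_arm:
  moves:
    - {"grip": 1,"translation": [0,0,0.001],"twist": [0,0,0]}
    - {"grip": 1,"translation": [0,0,0.001],"twist": [0,0,0]}

```text
clock: 17.22
eef_pos: [593.1, -203.1, 65.6]
tcp_rot: [3.14, -0.001, 1.562]
contact_force: [0.2, 0.3, -2.3]
opening: 0.096
```

>>> jog_arm:
  moves:
    - {"grip": 1,"translation": [0,0,0.0007],"twist": [0,0,0]}
    - {"grip": 1,"translation": [0,0,0],"twist": [0,0,0]}

```text
clock: 17.38
eef_pos: [593.0, -203.1, 64.9]
tcp_rot: [3.14, -0.001, 1.562]
contact_force: [-0.3, 0.3, -2.3]
opening: 0.092
```

>>> jog_arm:
  moves:
    - {"grip": 1,"translation": [0,0,0.0007],"twist": [0,0,0]}
    - {"grip": 1,"translation": [0,0,0],"twist": [0,0,0]}

```text
clock: 17.55
eef_pos: [593.0, -203.0, 64.2]
tcp_rot: [3.14, -0.001, 1.562]
contact_force: [-0.3, -0.6, -2.4]
opening: 0.099
```

>>> jog_arm:
  moves:
    - {"grip": 1,"translation": [0,0,0.0007],"twist": [0,0,0]}
    - {"grip": 1,"translation": [0,0,0],"twist": [0,0,0]}

```text
clock: 17.72
eef_pos: [593.2, -203.1, 64.0]
tcp_rot: [3.14, -0.001, 1.562]
contact_force: [-1.3, 0.3, 1.4]
opening: 0.098
```

>>> jog_arm:
  moves:
    - {"grip": 1,"translation": [0,0,0.0007],"twist": [0,0,0]}
    - {"grip": 1,"translation": [0,0,0],"twist": [0,0,0]}

```text
clock: 17.88
eef_pos: [593.3, -203.2, 63.8]
tcp_rot: [3.139, -0.0, 1.562]
contact_force: [-2.8, 1.4, 7.8]
opening: 0.099
```

>>> jog_arm:
  moves:
    - {"grip": 1,"translation": [0,0,0.0005],"twist": [0,0,0]}
    - {"grip": 1,"translation": [0,0,0],"twist": [0,0,0]}

```text
clock: 18.05
eef_pos: [593.5, -203.2, 63.8]
tcp_rot: [3.139, -0.0, 1.562]
contact_force: [-3.3, 1.5, 13.2]
opening: 0.097
```

Floor contact at TCP z 64 (disc bottom 6, as expected). Ease the preload and look before releasing.

>>> jog_arm:
  moves:
    - {"grip": 1,"translation": [0,-0.0003,-0.0008],"twist": [0,0,0]}
    - {"grip": 1,"translation": [0,0,0],"twist": [0,0,0]}

```text
clock: 18.22
eef_pos: [593.1, -203.2, 63.9]
tcp_rot: [3.139, -0.0, 1.562]
contact_force: [-2.8, 1.2, 6.3]
opening: 0.092
```

```bash
python3 meas.py 12
```

```text
at [ 593.1 -203.2   63.9] rpy [ 3.139 -0.     1.562] t 18.22 F [-2.8  1.2  6.3] op 0.092 q [-0.33  0.55  1.75  0.    0.84 -0.33]
shift mm(tool) [ -0.3   0.3 -56.1] twist [ 0.0024 -0.0004 -0.0007]
332 [ 575.7 -245.7   45.4] [ 611.2 -190.8   91.7] [ 592.2 -220.7   73.2]
low n 29 lowest z [45.61133976 46.28300844]
inl 16 n [0.999 0.019 0.048] mu [ 588.8 -223.2   48.8] y range -245.6984953143787 -196.49939604624873 x 588.5661095314819
```

View pics/s12c.png

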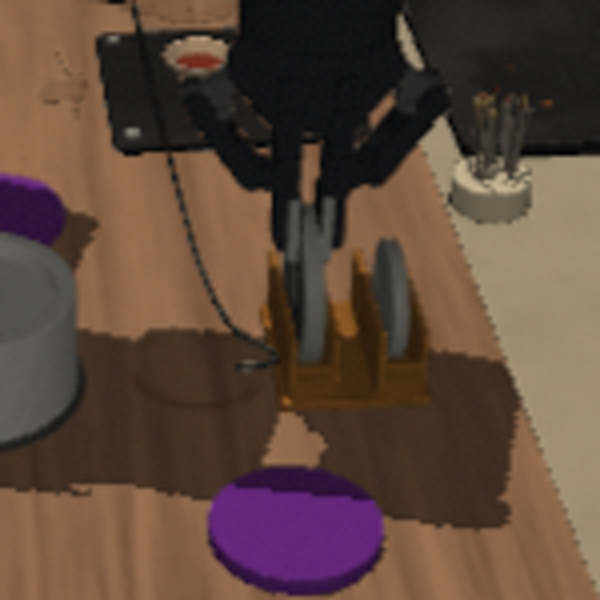

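The disc stands in the empty slot (crop (313,280)). Opening gently to clear it, then straight up.

>>> jog_arm:
  moves:
    - {"grip": 0.75,"translation": [0,0,0],"twist": [0,0,0]}
    - {"grip": 0.65,"translation": [0,0,0],"twist": [0,0,0]}
    - {"grip": 0.5,"translation": [0,0,0],"twist": [0,0,0]}
    - {"grip": 0.4,"translation": [0,0,0],"twist": [0,0,0]}
    - {"grip": 0.4,"translation": [0,0,0],"twist": [0,0,0]}
  squeeze: 30

```text
clock: 18.73
eef_pos: [592.6, -203.0, 62.9]
tcp_rot: [3.14, -0.001, 1.562]
contact_force: [0.2, 0.3, -0.1]
opening: 0.297
```

>>> jog_arm:
  moves:
    - {"grip": 0.4,"translation": [0,0,-0.003],"twist": [0,0,0]}
    - {"grip": 0.4,"translation": [0,0,-0.006],"twist": [0,0,0]}
    - {"grip": 0.4,"translation": [0,0,-0.01],"twist": [0,0,0]}
    - {"grip": 0.4,"translation": [0,0,-0.015],"twist": [0,0,0]}
    - {"grip": 0.4,"translation": [0,0,-0.02],"twist": [0,0,0]}
    - {"grip": 0.4,"translation": [0,0,-0.03],"twist": [0,0,0]}
    - {"grip": 0.4,"translation": [0,0,-0.03],"twist": [0,0,0]}
    - {"grip": 0.4,"translation": [0,0,-0.02],"twist": [0,0,0]}
    - {"grip": 0.4,"translation": [0,0,0],"twist": [0,0,0]}

```text
clock: 19.48
eef_pos: [595.2, -204.1, 203.3]
tcp_rot: [3.132, 0.002, 1.562]
contact_force: [1.5, 0.1, -0.5]
opening: 0.299
```

>>> jog_arm:
  moves:
    - {"grip": 0.4,"translation": [0,-0.02,0],"twist": [0,0,0]}
    - {"grip": 0.4,"translation": [0,-0.03,0],"twist": [0,0,0]}
    - {"grip": 0.4,"translation": [0,-0.03,0],"twist": [0,0,0]}
    - {"grip": 0.4,"translation": [0,-0.03,0],"twist": [0,0,0]}
    - {"grip": 0.4,"translation": [0,-0.03,0],"twist": [0,0,0]}
    - {"grip": 0.4,"translation": [0,-0.03,0],"twist": [0,0,0]}
    - {"grip": 0.4,"translation": [0,-0.02,0],"twist": [0,0,0]}
    - {"grip": 0.4,"translation": [0,0,0],"twist": [0,0,0]}

```text
clock: 20.15
eef_pos: [398.4, -200.7, 196.7]
tcp_rot: [-3.14, -0.002, 1.561]
contact_force: [0.2, -0.0, -0.8]
opening: 0.3
```

```bash
python3 - <<'E'
from h import *
s=r.sense(); print(s['clock'],s['contact_force'],s['eef_pos'])
ims=[]
for n in('side','top'):
    im,d=snap(n,n+'F'); W=world(n,d)
    m=(d>0)&(W[...,2]>44)&(W[...,2]<95)&(W[...,0]>572)&(W[...,0]<615)&(W[...,1]>-260)&(W[...,1]<-150)
    p=W[m]
    if len(p)>5: print(n,len(p),p.min(0).round(1),p.max(0).round(1),p.mean(0).round(1))
    W0=np.load(f'pics/{n}0W.npy')
    dd=np.abs(W[...,2]-W0[...,2])
    for lab,c in {'box':(543,-459,),'spool':(373,-420),'wax':(409,44)}.items():
        k=(np.hypot(W0[...,0]-c[0],W0[...,1]-c[1])<45)&(W0[...,2]>15)&(W0[...,2]<50); k1=(np.hypot(W[...,0]-c[0],W[...,1]-c[1])<45)&(W[...,2]>15)&(W[...,2]<50)
        print(n,lab,W0[k].mean(0).round(1),W[k1].mean(0).round(1))
v=cv2.imread('pics/sideF.png'); cv2.imwrite('pics/F.png',cv2.resize(v[120:300,180:420],(800,600),interpolation=cv2.INTER_CUBIC))
E
```

```text
20.15 [ 0.188943   -0.03926459 -0.7622055 ] [ 398.38143352 -200.72677711  196.67157249]
side 257 [ 584.  -244.6   44. ] [ 598.5 -165.8   87.3] [ 591.7 -218.8   67.2]
side box [ 545.9 -474.9   32.8] [ 545.8 -474.8   32.8]
side spool [ 372.1 -425.6   29.7] [ 372.2 -425.6   29.8]
side wax [409.5  38.5  24. ] [409.3  38.   23.9]
top 258 [ 581.7 -240.4   44.3] [ 599.2 -173.3   89.6] [ 592.  -212.1   73.2]
top box [ 546.  -462.3   32.4] [ 546.2 -462.3   32.5]
top spool [ 372.9 -420.2   31.8] [ 372.8 -420.2   31.8]
top wax [408.9  46.1  25.9] [nan nan nan]<stdin>:13: RuntimeWarning: Mean of empty slice.
  ret = um.true_divide(
```

View pics/F.png

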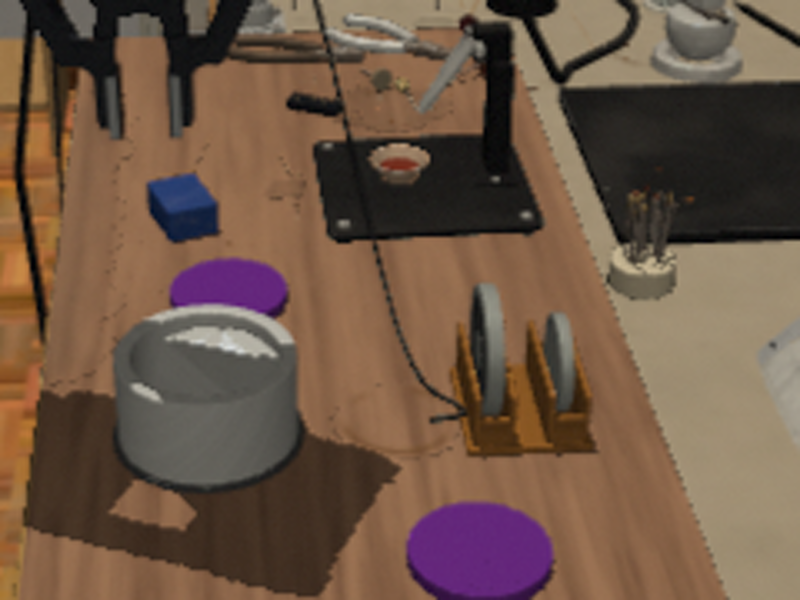

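View pics/topF.png

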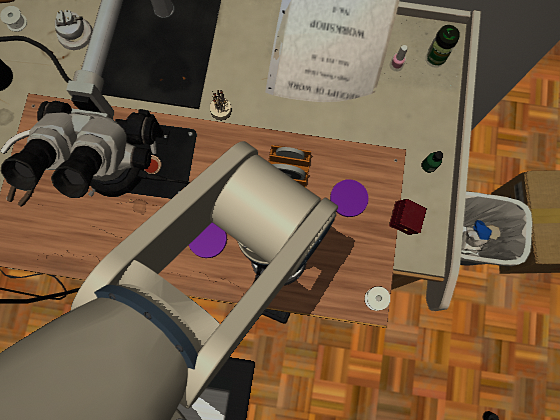

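The disc stands in the empty slot, at crop (488,345) in the side view, with its top at about 87 mm. The bystanders haven't moved and the gripper is clear. Handing in.

```bash
python3 -c "
from rig import r
print(r.sign_off())"
```

```text
the job is handed in; nothing more can be done
None
```

The disc now stands on edge in the empty slot of the rack. It was lowered until it touched the floor, then released; the job took about 20 s of the 72 s allowed.

**What I did**
- **Finding the hollow:** I pushed at 0°, which was firm. I pushed at 180°, which gave, and the tilt in the side camera's depth image put the hollow at about 211°.
- **Tipping:** I pressed there until the disc tipped. After I let go it stayed leaning at 70°.
- **Placing:** I gripped the raised edge, lifted the disc out, turned it upright and lowered it in. The floor contact came at the height I expected.

**Last checks**
- **Disc:** it measures x 584–598 and y -245 to -166, with its top about 87 mm above the board. The slot centre is near x 593, y -205. The slot end of the disc was only checked from outside, but it looks upright in both views.
- **Bystanders:** the ring box and spool are unchanged in both cameras. The wax block is unchanged in the side camera, but the arm hid it from the top camera.
- **Purple look-alikes:** I didn't touch them.

**What went less cleanly**
- **Forces:** the first probe, on the firm side, reached about 44 N at the fingertips. The wrist limit is 120 N, and the gripper's body touched nothing that I saw. While tipping, the finger wedged briefly at about 44 N in all, so I stopped about 23 mm down instead of the 33 mm suggested; the disc had already fallen over.
- **Camera disagreement:** the two cameras differ by about 2.5 mm in y, so I compared the disc and slot within the side view alone.

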